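Clear the demonstration bench into the stock trays

TASK

The lesson is over: sort the loose battery, bar magnet, brass weight and two crocodile clips from the front of the bench back into the white stock trays, each in the tray, and the clips in the bay, that already holds its own kind. Stand the battery and the weight upright in the free front bays; lay the magnet in the free bay alongside its partner with unlike poles side by side (its red end next to the partner's green end), so that they keep their strength, and lay each clip flat in the bay of its colour. Keep the battery upright all the time, and leave everything lying still inside its bay.

Things in the scene. Friction and masses are not known exactly. Their poses are not given: they have to be found in the camera images.
- battery_centre (a point): centre, half-way up, of the loose 4.5 V flat battery (blue with a yellow band): case 22 mm thick (x) x 62 mm long (y) x 58 mm tall (z), standing upright; a thin brass strip on its top overhangs the -y end by 12 mm and rises 4 mm. 160 g. It stands with this point 29 mm above what it stands on. Its x points across the case, y along its length.
- magnet_centre (a point): centre of the loose bar magnet, 16 mm wide (x) x 80 mm long (y) x 10 mm high (z), one half red and one half green, lying flat. +y points to its red end, -y to its green end. 60 g. It does not attract anything here.
- magnet_red_end (a point): the middle of the red end face of the loose bar magnet, 40 mm from its centre
- weight_centre (a point): centre, half-way up, of the loose 100 g brass weight: a round body 29 mm in diameter and 23 mm high with a knob 15 mm in diameter on top, 34 mm high in all, standing upright. Its z is its axis.
- red_clip_centre (a point): centre of the loose crocodile clip with the red sleeve, 9 mm wide (x) x 64 mm long (y) x 11 mm high (z), lying flat; sleeve towards +y, metal jaws towards -y; the sleeve begins 9 mm to the jaws' side of this point, so it can be gripped here across x. 12 g.
- black_clip_centre (a point): centre of the loose crocodile clip with the black sleeve; otherwise the same as the red one
- battery_tray_bay (a point): Battery tray: low open white plastic tray, fixed; this point: centre of the floor of its free front bay, 74 mm (x) x 104 mm (y) inside, 3 mm above the bench. x to the tray's back (from the robot at yaw 0), y to its left. Walls 3 mm thick, 12 mm above the floor, 10 at the divider. In the back bay stands a fixed like battery, 61 mm behind this point, length along y.
- magnet_tray_bay (a point): Magnet tray: low open white plastic tray, fixed; this point: centre of the floor of its free front bay, 74 mm (x) x 104 mm (y) inside, 3 mm above the bench. x to the tray's back (from the robot at yaw 0), y to its left. Walls 3 mm thick, 12 mm above the floor, 10 at the divider. In the back bay, 57 mm behind this point, lies its fixed partner along y, red end at +y: the loose red end goes to -y.
- weight_tray_bay (a point): Weight tray: low open white plastic tray, fixed; this point: centre of the floor of its free front bay, 74 mm (x) x 104 mm (y) inside, 3 mm above the bench. x to the tray's back (from the robot at yaw 0), y to its left. Walls 3 mm thick, 12 mm above the floor, 10 at the divider. In the back bay, 61 mm behind this point, stand two fixed like weights.
- clip_tray_bay (a point): Clip tray, built like the others; this point: centre of the floor of its front bay, for red clips, 76 mm (x) x 104 mm (y) inside, x to the tray's back. The like back bay, for black clips, is centred at x = +79 mm. A fixed clip of the bay's colour lies along y, 11 mm high, 29 mm behind each bay's centre; a further clip goes along y in the 62 mm in front of it, 7 mm before the bay's centre.
Things that resemble listed ones, but are neither listed nor needed, are in the scene too. Of the things that look like the part that bears battery_centre, take the one that is farthest to the robot's left at the start.

How it is judged:
At the end, for the whole second after the job is handed in: All lie still on the floors of their own bays, centres within (across, along) battery 27, 30 mm, weight 26, 40, magnet 31, 18 of the bay centre, clips 35 in front to 24 behind, 26; battery and weight within 0.15 rad of upright; magnet's red end by its partner's green end (x of battery_centre in the frame of battery_tray_bay between -0.027 and 0.027 m and y of battery_centre in the frame of battery_tray_bay between -0.03 and 0.03 m and z of battery_centre in the frame of battery_tray_bay between 0.024 and 0.034 m and linear speed of each of battery, weight, magnet, red_clip, black_clip below 0.02 m/s and angle between each of battery_centre, weight_centre's own z axis and vertical below 0.15 rad and x of weight_centre in the frame of weight_tray_bay between -0.026 and 0.026 m and y of weight_centre in the frame of weight_tray_bay between -0.04 and 0.04 m and z of weight_centre in the frame of weight_tray_bay between 0.012 and 0.022 m and x of magnet_centre in the frame of magnet_tray_bay between -0.031 and 0.031 m and y of magnet_centre in the frame of magnet_tray_bay between -0.018 and 0.018 m and z of magnet_centre in the frame of magnet_tray_bay between 0 and 0.009 m and y of magnet_red_end in the frame of magnet_tray_bay below -0.02 m and x of red_clip_centre in the frame of clip_tray_bay between -0.035 and 0.024 m and y of red_clip_centre in the frame of clip_tray_bay between -0.026 and 0.026 m and z of red_clip_centre in the frame of clip_tray_bay between 0 and 0.01 m and x of black_clip_centre in the frame of clip_tray_bay between 0.044 and 0.103 m and y of black_clip_centre in the frame of clip_tray_bay between -0.026 and 0.026 m and z of black_clip_centre in the frame of clip_tray_bay between 0 and 0.01 m); the robot touches nothing.
It fails at once if the battery is tipped over (angle between battery_centre's own z axis and vertical above 0.7 rad).
It also fails if it takes over 120 s, if anything falls off the work surface, if the arm or the gripper's body presses on something with over 40 N, if the wrist force passes 120 N, or if a joint passes its speed limit or range.

ROBOT

A 7-joint arm with a two-finger parallel gripper is mounted at the origin on a cart in front of the work surface, level with it; the furniture and walls round the work are solid. World frame = base frame: x ahead of the robot, y to its left, z up, the work surface at z = 0. Lengths are in m, angles in rad, forces in N, time in s.
With the tool pointing down it reaches from about 0.425 to 0.925 m from the base axis. Payload 6.8 kg.
Tool frame: the origin (TCP) lies at the very end of the fingers, on their centre line; the grasp point (between the pads) lies 19 mm behind it (r.tcp_to_grasp is the distance from the TCP to the grasp point, in m); z points along the fingers, y is the line along which they close (so a half turn about z gives the same grasp; the last joint's range is limited). The gripper opens to 85 mm and grips with 20 to 120 N. Pads are 22 mm wide; open, the fingers measure 114 mm over their backs; the gripper's body (76 mm by 85 mm) begins 54 mm behind the grasp point. The pads swing forward as they close: fully open they stand 13 mm farther back than shut.
Start: joints at [-1.422, 0.477, 0.022, 1.555, -0.011, 1.109, -0.083], TCP at [0.171, 0.653, 0.231] pointing down, gripper open.
Joint ranges: [-2.96, 2.96], [-0.34, 2.1], [-1.41, 1.46], [0.24, 2.44], [-1.37, 4.51], [0.17, 1.92], [-2.96, 2.96]. Speed limits (rad/s): [2.39, 2.39, 3.14, 3.14, 3.14, 3.14, 3.14].

INTERFACE

Orientations are given as a rotation vector (axis times angle).
In Python, from bench import r gives the robot as it stands.
- The arm moves only by the tool step_arm, never from a script. Its argument "moves" is a list of rows, each a list of 7 numbers: the shift along the tool's x, y, z in mm, then the turn, a rotation vector about the tool's x, y, z in rad, then the finger opening in mm, from 0 to 85.4. A call has 1 to 8 rows; each row is the pose to reach, as a shift and turn from the pose commanded when the call began, along the tool's axes at that moment; what a row does not reach only later rows make up. A row lasts 1/10 s, in which the tool goes at most 50 mm and 8.59 degrees, less where a joint would pass 70% of its speed; a pose out of reach is approached as far as the arm can. A call with a gripper value outside its range is refused whole. The fingers move at their own pace and stop on an object; "grip_force" is the grip in N (left out, the last holds). Time passes only in rows, so rows that repeat a pose let the fingers close. It gives the time, the measured TCP pose, the force, the opening and the grip force at its end, in the units of the state.
- r.get_obs(): the state, without advancing time (a new reading comes with each control period).
- r.grab_frame(name): name is "scene" or "top" or "wrist"; returns a dict with "image" (384x512x3 uint8, red, green, blue), "depth" (384x512 float32, m along the optical axis (not along the pixel's ray), 0 where there is no reading), "mtx" (3x3 intrinsics, pixels), "rvec" (rotation vector, rad) and "tvec" (3), from world to camera coordinates, as OpenCV has them. Camera axes: x right, y down, z forward; pixel columns grow to the right and rows downward; lengths in m; the calibration is good to about 2 mm. A picture is of the moment at which its call begins.
- r.hand_in(): hands the job in; it is judged then, once.
The state is a dict: "clock": time; "joints": joint angles; "qvel": joint speeds; "tau": joint torques, N m; "tcp_pos": TCP position; "orientation": TCP orientation; "contact_force": force on the tool from outside, world axes, zero at the start; "moment": the same for the moment, N m; "grip_width": finger opening in m; "gripper_force": force on a finger pad.
Only numpy, scipy, OpenCV 4.12 (cv2) and the standard library are available. Lean on these libraries where they do the work, as an engineer would, in place of code of your own. Each camera call takes 0.05 s, during which the arm holds its last target. There are 200 camera calls.

## Working session

There is one attempt and no reset: what is moved stays moved. The work goes in short steps, Python scripts to look and compute and a tool call to move; the robot and the scene stay as the last step left them, time stands still between calls to the robot, and variables do not carry over. Pictures are saved under pics/ and viewed, at most 17 in all, crops included, and the job is handed in when it is done.

Besides the shell and the picture viewer there is one more tool, called after "Call:" as name(argument=value, ...) on one line, values as JSON. step_arm: Moves the arm, as the interface text tells. Its arguments: {"type":"object","properties":{"moves":{"type":"array","items":{"type":"array","items":{"type":"number"}}},"grip_force":{"type":"number"}},"required":["moves"]}

```bash
mkdir -p pics
cat > h.py <<'E'
from bench import r
import numpy as np, cv2
from scipy.spatial.transform import Rotation as R
def grab(n,save=None):
    f=r.grab_frame(n); np.savez('pics/%s.npz'%(save or n),**f)
    if save: cv2.imwrite('pics/%s.png'%save,f['image'][:,:,::-1])
    return f
def load(n): return dict(np.load('pics/%s.npz'%n))
def crop(f,x0,y0,x1,y1,k,name):
    cv2.imwrite('pics/%s.png'%name,cv2.resize(f['image'][y0:y1,x0:x1,::-1],None,fx=k,fy=k,interpolation=cv2.INTER_CUBIC))
def onz(f,u,v,z):
    Rm=R.from_rotvec(f['rvec'].ravel()).as_matrix();t=f['tvec'].ravel()
    c=-Rm.T@t; d=Rm.T@np.linalg.inv(f['mtx'])@np.array([u,v,1.]); return (c+d*(z-c[2])/d[2])
def cloud(f):
    Rm=R.from_rotvec(f['rvec'].ravel()).as_matrix();t=f['tvec'].ravel();D=f['depth']
    v,u=np.mgrid[:D.shape[0],:D.shape[1]]
    p=np.stack([u,v,np.ones_like(u)],-1)@np.linalg.inv(f['mtx']).T*D[...,None]
    return (p-t)@Rm
E
python3 - <<'E'
from h import *
a=grab('scene','s0');b=grab('top','t0')
for f in(a,b):
    print(-R.from_rotvec(f['rvec'].ravel()).as_matrix().T@f['tvec'].ravel(),f['mtx'].ravel()[[0,2,4,5]])
o=r.get_obs();print(o['tcp_pos'],o['orientation'],o['grip_width'],o['clock'])
cv2.imwrite('pics/t0x.png',cv2.resize(b['image'][:,:,::-1],(800,600),interpolation=cv2.INTER_CUBIC))
E
```

```text
[ 0.30580405 -1.12134137  1.24156295] [484.99263357 253.16314859 484.99263357 190.3185218 ]
[ 0.44780685 -0.04927323  1.07576901] [382.33055345 257.14054567 382.33055345 197.94417937]
[0.17131243 0.65234984 0.23043428] [-4.02196382e-01 -3.11566223e+00  2.56384909e-03] 0.08508297864485861 0.1
```

View pics/t0x.png

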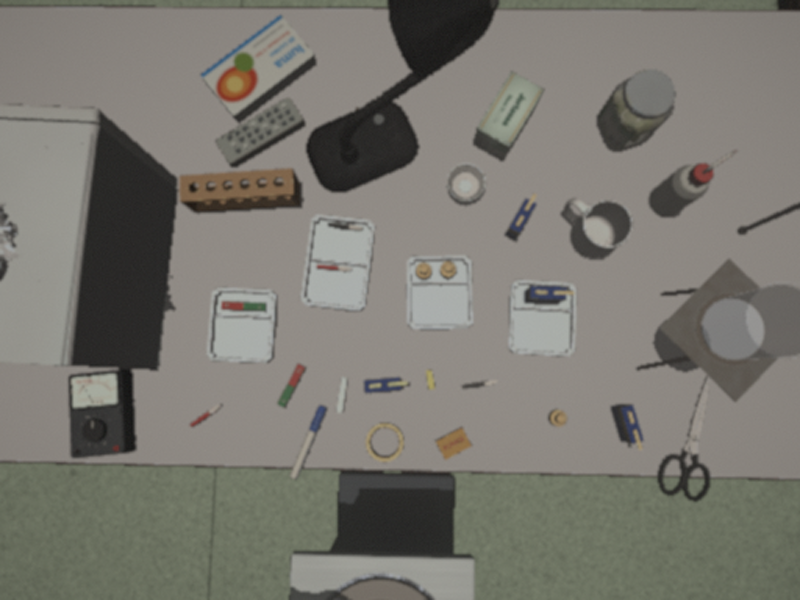

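View pics/s0.png

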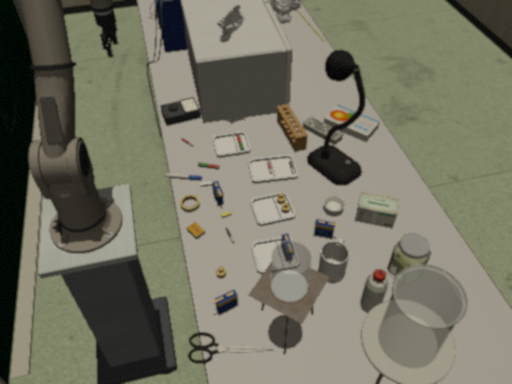

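Top view (800x600): loose battery candidates at (385,384), (628,425) and (522,216), plus the fixed one in the tray at (547,293). The leftmost loose one is (385,384). Magnet (292,385), weight (558,418), red clip (206,414), black clip (480,384); trays in mid row. Next I'll measure.

Run:
```python
from h import *
f=load('t0');C=cloud(f)
for n,u,v in [('bat',385,384),('bat2',628,425),('bat3',522,216),('batT',547,293),('mag',292,385),('wt',558,418),('red',206,414),('blk',480,384),('bench',450,400),('traybat',541,335),('traywt',440,305),('traymag',243,343),('traycl',335,290)]:
    u/=1.5625;v/=1.5625;print(n,C[int(v),int(u)].round(3),onz(f,u,v,0.0).round(3))
def cc(x0,y0,x1,y1,k,): return cv2.resize(f['image'][y0:y1,x0:x1,::-1],None,fx=k,fy=k,interpolation=cv2.INTER_CUBIC)
cv2.imwrite('pics/c1.png',cc(110,220,260,300,5.3)) 
cv2.imwrite('pics/c2.png',cc(270,220,420,300,5.3))
cv2.imwrite('pics/c3.png',cc(125,130,275,240,5.3))
cv2.imwrite('pics/c4.png',cc(250,110,400,240,4.6))
```

```text
bat [0.446 0.001 0.056] [0.443 0.002 0.   ]
bat2 [ 0.384 -0.404  0.061] [ 0.38  -0.427  0.   ]
bat3 [ 0.739 -0.232  0.059] [ 0.755 -0.243  0.   ]
batT [ 0.604 -0.273  0.065] [ 0.613 -0.288  0.   ]
mag [0.439 0.169 0.011] [0.438 0.169 0.   ]
wt [ 0.393 -0.296  0.036] [ 0.39  -0.305  0.   ]
red [0.387 0.318 0.015] [0.384 0.321 0.   ]
blk [ 0.449 -0.165  0.012] [ 0.447 -0.167  0.   ]
bench [ 0.417 -0.114 -0.003] [ 0.417 -0.114  0.   ]
traybat [ 0.537 -0.275  0.002] [ 0.536 -0.276  0.   ]
traywt [ 0.588 -0.093  0.003] [ 0.587 -0.094  0.   ]
traymag [0.513 0.261 0.006] [0.512 0.261 0.   ]
traycl [0.613 0.098 0.003] [0.612 0.097 0.   ]
```

View pics/c1.png

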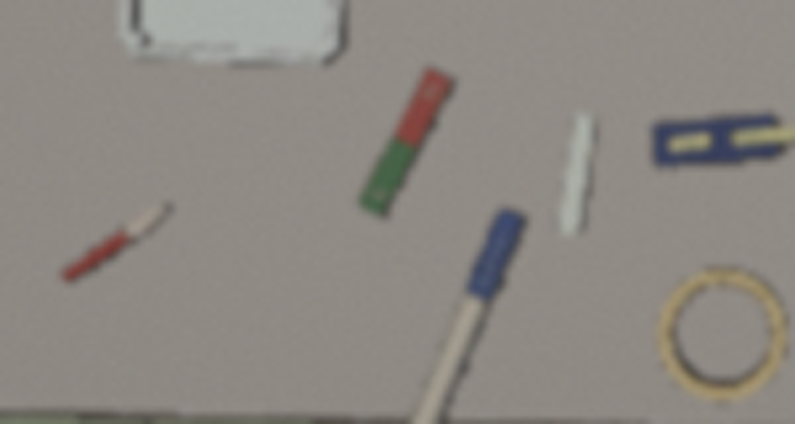

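View pics/c2.png

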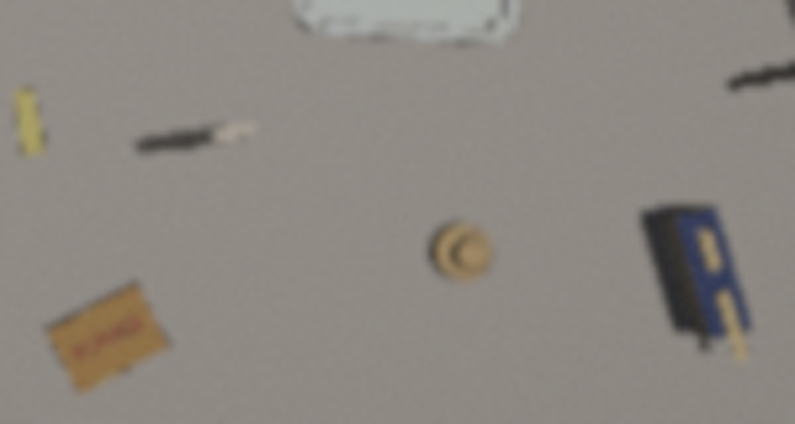

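View pics/c3.png

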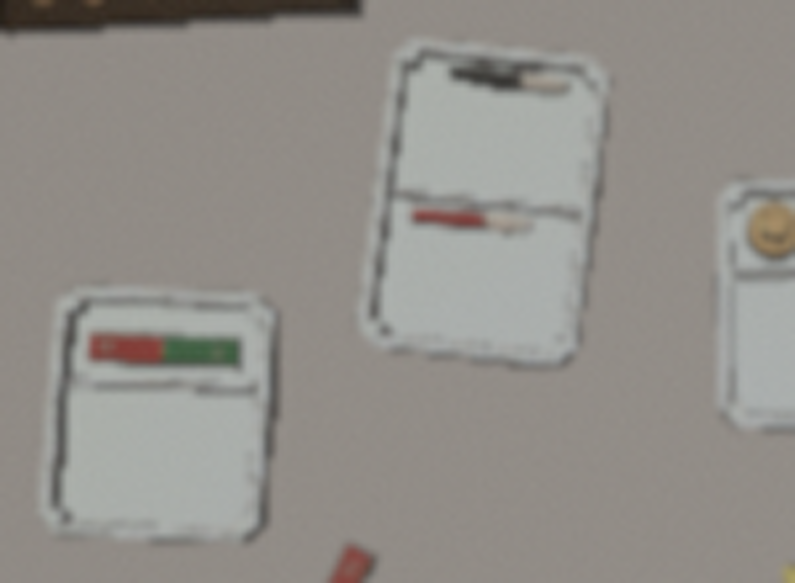

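View pics/c4.png

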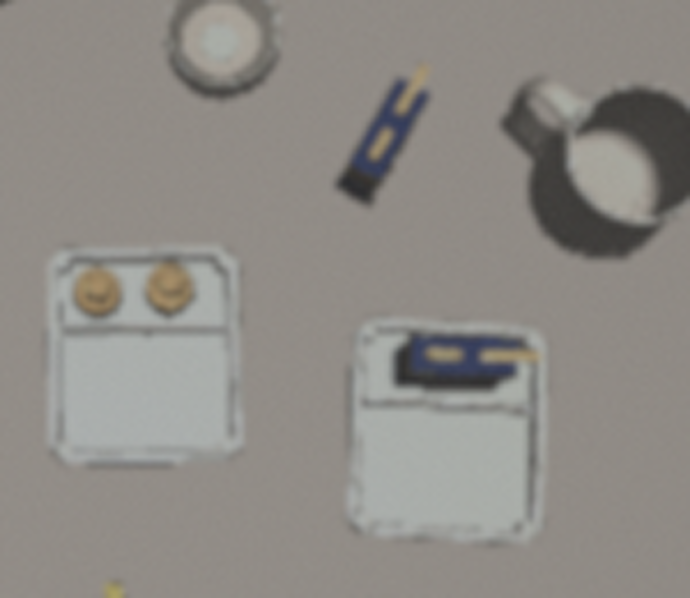

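Crop c1 confirms: battery (c1 ~715,140) upright, strip toward -y; magnet red end at (438,80), green (375,205); red clip sleeve (65,275), jaws (168,207). c2: black clip sleeve (140,145), jaws (255,127); weight (462,250). c3/c4: front bays are free; the magnet's partner is red on the left. I take (385,384) as the battery: the other two loose ones (628,425), (522,216) lie further right.

Run:
```python
from h import *
f=load('t0');C=cloud(f);hsv=cv2.cvtColor(f['image'],cv2.COLOR_RGB2HSV).astype(int);H,S,V=hsv[...,0],hsv[...,1],hsv[...,2]
def proj(u,v,z): return np.array([onz(f,a,b,z)[:2] for a,b in zip(u,v)])
def rect(m,z,nm,win):
    u0,v0,u1,v1=[int(q/1.5625) for q in win]; w=np.zeros_like(m);w[v0:v1,u0:u1]=1;m=m&w
    n,l,st,_=cv2.connectedComponentsWithStats(m.astype(np.uint8)); 
    if n<2: print(nm,'none');return
    i=1+st[1:,4].argmax();v,u=np.nonzero(l==i);p=proj(u,v,z)
    c,s,a=cv2.minAreaRect((p*1000).astype(np.float32));print(nm,len(u),np.round(c,1),np.round(s,1),round(a,1),'mean',(p.mean(0)*1000).round(1),'meanz',C[v,u,2].mean().round(4))
    return p
blue=(H>105)&(H<130)&(S>90)
zz=C[...,2]
rect(zz>0.045,.058,'bat',(340,350,425,415))
rect(blue,.058,'batblue',(340,350,425,415))
red=((H<8)|(H>172))&(S>100); green=(H>45)&(H<85)&(S>70)
mw=(270,355,315,412)
rect(red|green,.010,'mag',mw);rect(red,.01,'magred',mw);rect(green,.01,'maggrn',mw)
rw=(180,395,230,432)
rect(red,.009,'redsleeve',rw);rect(zz>.005,.008,'redclip',rw)
bw=(455,370,505,398)
rect(V<75,.009,'blksleeve',bw);rect((V>150),.008,'blkjaw',bw);rect(zz>.005,.008,'blkclip',bw)
rect((S>80),.02,'wt',(540,400,575,435));rect(zz>.026,.034,'wtknob',(540,400,575,435))
gx=f['image'].astype(int); 
tw=V>f['image'][256,288].max()+18
for n,w in [('magT',(200,275,285,370)),('clT',(295,205,380,318)),('wtT',(400,245,480,335)),('batT',(500,270,585,362))]:
    u0,v0,u1,v1=[int(q/1.5625) for q in w]
    m=np.zeros(tw.shape,np.uint8);m[v0:v1,u0:u1]=tw[v0:v1,u0:u1]
    m=cv2.morphologyEx(m,cv2.MORPH_CLOSE,np.ones((7,7)))
    rect(m>0,.015,n,w)
rect(red|green,.013,'partner',(200,275,285,330))
rect(zz>.05,.061,'batfixed',(500,270,585,315))
```

```text
bat 212 [445.9  -0.6] [24.9 71.8] 5.9 mean [444.3   2.3] meanz 0.0682
batblue 19 [442.9   1.8] [15.7 13.2] 1.1 mean [440.8   1.7] meanz 0.0576
mag 54 [456.5 161. ] [11.3 35.6] 65.3 mean [455.6 161.2] meanz 0.0102
magred 54 [456.5 161. ] [11.3 35.6] 65.3 mean [455.6 161.2] meanz 0.0102
maggrn 18 [424.7 175.6] [ 6.3 19.5] 65.3 mean [424.3 175.2] meanz 0.01
redsleeve 20 [375.9 328.4] [ 4.7 31.7] 35.0 mean [376.6 327.6] meanz 0.0645
redclip 71 [384.9 319.8] [10.9 64.1] 35.0 mean [384.4 319.1] meanz 0.0254
blksleeve 4 [ 445.9 -158.8] [0.  8.3] 1.1 mean [ 445.9 -158.8] meanz 0.0096
blkjaw 18 [ 452.4 -186.2] [ 7.3 19.8] 27.4 mean [ 451.6 -185.5] meanz 0.0102
blkclip 63 [ 448.2 -165.9] [ 8.5 61.8] 8.2 mean [ 448.5 -165.5] meanz 0.0108
wt 70 [ 392.2 -298.4] [24.3 21.2] 45.5 mean [ 392.1 -298.4] meanz 0.0238
wtknob 26 [ 393.  -300.4] [10.5 13.5] 1.2 mean [ 393.  -300.4] meanz 0.0329
magT 1368 [544.2 263.4] [112.1 126.1] 88.6 mean [537.5 261.1] meanz 0.0086
clT 1945 [661.5  94. ] [112. 162.] 84.6 mean [653.8  94.8] meanz 0.0103
wtT 1482 [609.8 -90.7] [126.9 111.6] 2.0 mean [602.8 -87.9] meanz 0.0064
batT 1247 [ 564.6 -274.2] [111.1 122.7] 87.7 mean [ 553.  -270.1] meanz 0.0107
partner 41 [578.5 281. ] [ 8.5 31.5] 1.0 mean [578.8 279. ] meanz 0.0129
batfixed 217 [ 603.5 -281.9] [24.3 74.7] 0.9 mean [ 605.2 -277.6] meanz 0.0657
```

```bash
cat >> h.py <<'E'
def go(x,y,z,yaw=None,flip=0):
    """shift (mm, tool axes) and turn to bring TCP to x,y,z (mm), tool y axis at yaw deg (mod 180, nearest unless flip), tool down"""
    o=r.get_obs(); T=R.from_rotvec(o['orientation']); p=o['tcp_pos']*1000; M=T.as_matrix()
    cur=np.degrees(np.arctan2(M[1,1],M[0,1]))
    d=0 if yaw is None else (yaw-cur+90)%180-90
    if flip: d+= -180*np.sign(d)
    a=np.radians(cur+d); Y=np.array([np.cos(a),np.sin(a),0]);Z=np.array([0,0,-1.]);X=np.cross(Y,Z)
    tr=(T.inv()*R.from_matrix(np.c_[X,Y,Z])).as_rotvec()
    print('clk',o['clock'],'tcp',p.round(1),'yaw',round(cur,1),'q',o['joints'].round(2),'w',round(o['grip_width']*1000,1),'F',o['contact_force'].round(1))
    print('->',(x,y,z),'shift',(M.T@(np.array([x,y,z])-p)).round(1),'turn',tr.round(3),'rows',round(abs(d)/8.59,1))
E
python3 - <<'E'
from h import *
go(385,319.5,120,35)
C=cloud(load('t0'));P=C.reshape(-1,3)
m=(P[:,2]>.05)&(P[:,1]>.2)&(P[:,0]<.75)
Q=P[m]; 
for lo in np.arange(.25,.75,.05):
    q=Q[(Q[:,0]>lo)&(Q[:,0]<=lo+.05)]
    if len(q): print(lo.round(2),'ymin',q[:,1].min().round(3),'zmax',q[:,2].max().round(3))
S=cloud(load('s0')).reshape(-1,3)
m=(S[:,2]>.1)&(S[:,0]>.45)&(S[:,1]<.3)&(S[:,1]>-.4);q=S[m];print(np.c_[q.min(0),q.max(0)].round(2)); 
for lo in np.arange(.45,1.1,.1):
    k=q[(q[:,0]>lo)&(q[:,0]<=lo+.1)]
    if len(k):print(lo.round(2),'y',np.percentile(k[:,1],[1,50,99]).round(2),'z',k[:,2].max().round(2))
E
```

```text
clk 0.1 tcp [171.3 652.3 230.4] yaw 75.3 q [-1.42  0.48  0.02  1.56 -0.01  1.11 -0.08] w 85.1 F [-0.3 -0.1 -0.6]
-> (385, 319.5, 120) shift [-291.2 -267.5  110.9] turn [-0.002  0.001  0.703] rows 4.7
0.3 ymin 0.481 zmax 0.054
0.35 ymin 0.476 zmax 0.054
0.45 ymin 0.402 zmax 0.302
0.5 ymin 0.4 zmax 0.302
0.55 ymin 0.399 zmax 0.407
0.6 ymin 0.396 zmax 0.415
0.65 ymin 0.395 zmax 0.303
0.7 ymin 0.393 zmax 0.302
[[ 0.76  0.96]
 [-0.4   0.08]
 [ 0.1   0.54]]
0.75 y [-0.13 -0.08  0.07] z 0.54
0.85 y [-0.4  -0.08  0.07] z 0.51
0.95 y [-0.4  -0.4  -0.39] z 0.14
```

Call:
step_arm(moves=[[-291, -267.5, 80, 0, 0, 0.703, 40], [-291, -267.5, 80, 0, 0, 0.703, 40], [-291, -267.5, 80, 0, 0, 0.703, 40], [-291, -267.5, 111, 0, 0, 0.703, 40], [-291, -267.5, 111, 0, 0, 0.703, 40], [-291, -267.5, 111, 0, 0, 0.703, 40], [-291, -267.5, 111, 0, 0, 0.703, 40], [-291, -267.5, 111, 0, 0, 0.703, 40]], grip_force=30)

```text
clock: 0.9
tcp_pos: [0.3797, 0.3275, 0.1232]
orientation: [1.45, 2.787, 0.0]
contact_force: [1.0, 0.1, -0.7]
grip_width: 0.0401
gripper_force: 0.0
```

Call:
step_arm(moves=[[0, 0, 0, 0, 0, 0, 30], [0, 0, 0, 0, 0, 0, 30], [0, 0, 0, 0, 0, 0, 30], [0, 0, 0, 0, 0, 0, 30]])

```text
clock: 1.3
tcp_pos: [0.3785, 0.3309, 0.1241]
orientation: [-1.446, -2.788, -0.002]
contact_force: [0.4, -0.3, -0.0]
grip_width: 0.03
gripper_force: 0.0
```

Run:
```python
from h import *
go(385,319.5,4,35)
f=grab('wrist','w1')
P=cloud(f)
Rm=R.from_rotvec(f['rvec'].ravel());print('cam',-Rm.as_matrix().T@f['tvec'].ravel())
px=Rm.apply([[.385,.3195,.006],[.385-.574*.032,.3195+.819*.032,.006],[.385+.574*.032,.3195-.819*.032,.006]])+f['tvec'].ravel();px=px@f['mtx'].T;print(px[:,:2]/px[:,2:])
```

```text
clk 1.3 tcp [378.5 330.9 124.1] yaw 35.2 q [-1.04  0.34  0.24  2.07 -0.12  0.74 -0.11] w 30.0 F [ 0.4 -0.3 -0. ]
-> (385, 319.5, 4) shift [-13.2  -1.4 120.1] turn [ 0.001 -0.001  0.003] rows 0.0
cam [0.33106475 0.39881659 0.26551313]
[[255.46402091 195.98395571]
 [255.48772933 161.03329833]
 [255.44203213 228.39955625]]
```

View pics/w1.png

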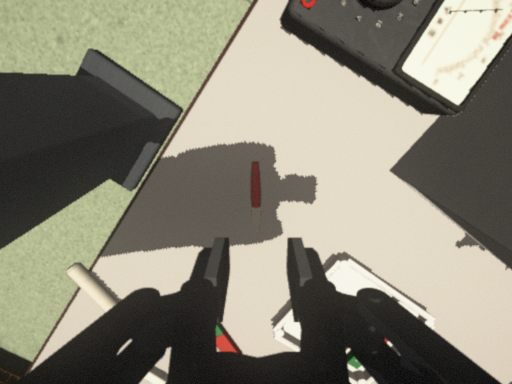

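The wrist view shows the red clip at (256,195), matching the prediction (255,196). I descend.

Call:
step_arm(moves=[[-13, -1.4, 40, 0, 0, 0.003, 30], [-13, -1.4, 75, 0, 0, 0.003, 30], [-13, -1.4, 100, 0, 0, 0.003, 30], [-13, -1.4, 113, 0, 0, 0.003, 30], [-13, -1.4, 119, 0, 0, 0.003, 30], [-13, -1.4, 119, 0, 0, 0.003, 30], [-13, -1.4, 119, 0, 0, 0.003, 30]])

```text
clock: 2.05
tcp_pos: [0.386, 0.3185, 0.0057]
orientation: [1.454, 2.784, 0.003]
contact_force: [0.5, -0.2, 0.5]
grip_width: 0.0301
gripper_force: 0.0
```

Call:
step_arm(moves=[[0, 0, 0, 0, 0, 0, 2], [0, 0, 0, 0, 0, 0, 2], [0, 0, 0, 0, 0, 0, 2], [0, 0, 0, 0, 0, 0, 2], [0, 0, 0, 0, 0, 0, 2], [0, 0, 0, 0, 0, 0, 2]], grip_force=30)

```text
clock: 2.65
tcp_pos: [0.3861, 0.3184, 0.0058]
orientation: [1.455, 2.784, 0.003]
contact_force: [-1.2, -0.2, 7.1]
grip_width: 0.0082
gripper_force: 31.3
```

Run:
```python
from h import *
go(385,319.5,100)
```

```text
clk 2.65 tcp [386.1 318.4   5.8] yaw 34.8 q [-0.96  0.55  0.18  2.13 -0.2   0.47 -0.02] w 8.2 F [-1.2 -0.2  7.1]
-> (385, 319.5, 100) shift [  1.6  -0.1 -94.2] turn [ 0.002 -0.001  0.   ] rows 0.0
```

Run:
```python
from h import *
go(615.2,98.4,90,-5.4)
```

```text
clk 2.65 tcp [386.1 318.4   5.8] yaw 34.8 q [-0.96  0.55  0.18  2.13 -0.2   0.47 -0.02] w 8.2 F [-1.2 -0.2  7.1]
-> (615.2, 98.4, 90) shift [-311.4   62.6  -84.3] turn [ 0.002 -0.001  0.702] rows 4.7
```

Call:
step_arm(moves=[[0, 0, -35, 0, 0, 0, 2], [0, 0, -84, 0, 0, 0, 2], [-40, 8, -84, 0, 0, 0.09, 2], [-80, 16, -84, 0, 0, 0.18, 2], [-120, 24, -84, 0, 0, 0.27, 2], [-160, 32, -84, 0, 0, 0.36, 2], [-200, 40, -84, 0, 0, 0.45, 2], [-240, 48, -84, 0, 0, 0.55, 2]])

```text
clock: 3.45
tcp_pos: [0.5631, 0.1471, 0.0893]
orientation: [-2.16, -2.281, -0.001]
contact_force: [0.9, 0.4, -0.1]
grip_width: 0.0081
gripper_force: 30.5
```

Run:
```python
from h import *
go(615.2,98.4,60,-5.4)
```

```text
clk 3.45 tcp [563.1 147.1  89.3] yaw 3.1 q [-0.66  0.53  0.4   1.92 -0.29  0.75 -0.05] w 8.1 F [ 0.9  0.4 -0.1]
-> (615.2, 98.4, 60) shift [-51.4  49.4  29.3] turn [ 0.001 -0.001  0.149] rows 1.0
```

Call:
step_arm(moves=[[-26, 25, 10, 0, 0, 0.08, 2], [-51, 49, 29, 0, 0, 0.149, 2], [-51, 49, 29, 0, 0, 0.149, 2], [-51, 49, 29, 0, 0, 0.149, 2], [-51, 49, 29, 0, 0, 0.149, 2]])

```text
clock: 3.95
tcp_pos: [0.6133, 0.1014, 0.0601]
orientation: [-2.318, -2.119, -0.001]
contact_force: [-0.4, -0.2, 0.3]
grip_width: 0.0081
gripper_force: 30.5
```

Run:
```python
from h import *
go(615.2,98.4,9.5,-5.4)
f=grab('wrist','w2')
```

```text
clk 3.95 tcp [613.3 101.4  60.1] yaw -5.1 q [-0.56  0.63  0.41  1.84 -0.35  0.75 -0.05] w 8.1 F [-0.4 -0.2  0.3]
-> (615.2, 98.4, 9.5) shift [-2.9  2.2 50.6] turn [-0.    -0.001  0.005] rows 0.0
```

View pics/w2.png

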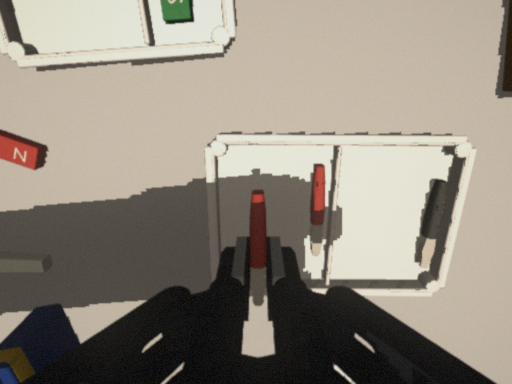

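The wrist view shows the red clip (258,230) between the front wall (212) and the fixed red clip (318,205). Alignment is good, so I lower it.

Call:
step_arm(moves=[[-3, 2.2, 20, 0, 0, 0.005, 2], [-3, 2.2, 36, 0, 0, 0.005, 2], [-3, 2.2, 46, 0, 0, 0.005, 2], [-3, 2.2, 50, 0, 0, 0.005, 2], [-3, 2.2, 50.5, 0, 0, 0.005, 2], [-3, 2.2, 50.5, 0, 0, 0.005, 2]])

```text
clock: 4.6
tcp_pos: [0.6159, 0.0971, 0.0095]
orientation: [2.325, 2.112, 0.001]
contact_force: [0.5, 0.4, 0.5]
grip_width: 0.0082
gripper_force: 30.5
```

Call:
step_arm(moves=[[0, 0, 0, 0, 0, 0, 20], [0, 0, 0, 0, 0, 0, 20], [0, 0, 0, 0, 0, 0, 20], [0, 0, -15, 0, 0, 0, 20], [0, 0, -40, 0, 0, 0, 20], [0, 0, -80, 0, 0, 0, 20], [0, 0, -110, 0, 0, 0, 30], [0, 0, -110, 0, 0, 0, 30]])

```text
clock: 5.4
tcp_pos: [0.6191, 0.097, 0.1251]
orientation: [2.323, 2.109, 0.013]
contact_force: [0.8, 0.3, 0.4]
grip_width: 0.0296
gripper_force: 0.0
```

Run:
```python
from h import *
yw=np.degrees(np.arctan2(-.418,.909))+90
go(438.3,169.4,120,yw)
f=grab('wrist','w3');C=cloud(f)
hsv=cv2.cvtColor(f['image'],cv2.COLOR_RGB2HSV).astype(int);m=((hsv[...,0]<8)|(hsv[...,0]>172))&(hsv[...,1]>110)
n,l,st,ce=cv2.connectedComponentsWithStats(m.astype(np.uint8))
for i in range(1,n):
    if st[i,4]>30: print(ce[i].round(),st[i],np.median(C[l==i],0).round(4))
```

```text
clk 5.4 tcp [619.1  97.  125.1] yaw -5.5 q [-0.59  0.54  0.46  1.8  -0.31  0.86 -0.08] w 29.6 F [0.8 0.3 0.4]
-> (438.3, 169.4, 120) shift [  54.6 -187.     3.7] turn [ 0.009  0.002 -1.236] rows 8.2
[ 54. 128.] [ 29 112  56  34 967] [0.4593 0.1608 0.0083]
[295. 165.] [291 142   9  46 372] [0.6547 0.1107 0.0122]
[253. 170.] [249 147   9  46 342] [0.6184 0.1101 0.0126]
```

Call:
step_arm(moves=[[7, -23, 1, 0, 0, -0.14, 40], [14, -46, 2, 0, 0, -0.28, 40], [21, -70, 3, 0, 0, -0.42, 40], [28, -94, 4, 0, 0, -0.56, 40], [35, -118, 4, 0, 0, -0.7, 40], [42, -142, 4, 0, 0, -0.84, 40], [48, -166, 4, 0, 0, -0.98, 40], [54.6, -187, 4, 0.009, 0.002, -1.12, 40]])

```text
clock: 6.25
tcp_pos: [0.4328, 0.169, 0.1149]
orientation: [-0.837, -3.019, 0.009]
contact_force: [0.5, -0.3, -0.8]
grip_width: 0.0404
gripper_force: 0.0
```

Call:
step_arm(moves=[[0, 0, 25, 0, 0, -0.116, 40], [0, 0, 50, 0, 0, -0.116, 40], [0, 0, 60, 0, 0, -0.116, 40], [0, 0, 60, 0, 0, -0.116, 40]])

```text
clock: 6.65
tcp_pos: [0.4331, 0.1683, 0.054]
orientation: [-0.67, -3.058, 0.01]
contact_force: [-0.4, -1.3, -0.3]
grip_width: 0.0398
gripper_force: 0.0
```

Run:
```python
from h import *
go(438.3,169.4,5,65.3)
f=grab('wrist','w4')
C=cloud(f)
hsv=cv2.cvtColor(f['image'],cv2.COLOR_RGB2HSV).astype(int);H=hsv[...,0];s=hsv[...,1]>90
for nm,m in (('r',((H<8)|(H>172))&s),('g',(H>45)&(H<85)&s)):
    n,l,st,ce=cv2.connectedComponentsWithStats(m.astype(np.uint8))
    for i in range(1,n):
        if st[i,4]>150: print(nm,ce[i].round(),st[i],np.median(C[l==i],0).round(4),onz(f,*ce[i],.01).round(4))
```

```text
clk 6.65 tcp [433.1 168.3  54. ] yaw 65.3 q [-0.61  0.41  0.13  2.19 -0.1   0.56  0.73] w 39.8 F [-0.4 -1.3 -0.3]
-> (438.3, 169.4, 5) shift [-4.7  3.6 49. ] turn [-0.009 -0.009 -0.   ] rows 0.0
r [263. 250.] [ 252  226   24   52 1052] [0.4572 0.1606 0.0087] [0.4571 0.1608 0.01  ]
r [480. 325.] [ 449  307   63   38 1351] [0.5771 0.2805 0.0114] [0.5797 0.2809 0.01  ]
g [263. 212.] [254 196  22  29 287] [0.432  0.1724 0.0087] [0.4313 0.1726 0.01  ]
```

Call:
step_arm(moves=[[-5, 3.6, 22, -0.009, -0.009, 0, 40], [-5, 3.6, 38, -0.009, -0.009, 0, 40], [-5, 3.6, 46, -0.009, -0.009, 0, 40], [-5, 3.6, 49, -0.009, -0.009, 0, 40], [-5, 3.6, 49, -0.009, -0.009, 0, 40]])

```text
clock: 7.2
tcp_pos: [0.4403, 0.1702, 0.0066]
orientation: [0.671, 3.066, 0.005]
contact_force: [-0.2, -0.5, -0.6]
grip_width: 0.0397
gripper_force: 0.0
```

Call:
step_arm(moves=[[0, 0, 0, 0, 0, 0, 8], [0, 0, 0, 0, 0, 0, 8], [0, 0, 0, 0, 0, 0, 8], [0, 0, 0, 0, 0, 0, 8], [0, 0, 0, 0, 0, 0, 8], [0, 0, -30, 0, 0, 0, 8], [0, 0, -75, 0, 0, 0, 8], [0, 0, -75, 0, 0, 0, 8]], grip_force=45)

```text
clock: 8.0
tcp_pos: [0.443, 0.1714, 0.086]
orientation: [0.67, 3.059, 0.014]
contact_force: [1.7, 0.7, 0.2]
grip_width: 0.013
gripper_force: 44.1
```

Run:
```python
from h import *
go(520,263.5,80,-1.4)
```

```text
clk 8.0 tcp [443.  171.4  86. ] yaw 65.3 q [-0.62  0.36  0.15  2.17 -0.09  0.61  0.73] w 13.0 F [1.7 0.7 0.2]
-> (520, 263.5, 80) shift [-31.4 115.8   7.5] turn [0.014 0.    1.164] rows 7.8
```

Call:
step_arm(moves=[[-4, 14, 1, 0, 0, 0.14, 8], [-8, 28, 2, 0, 0, 0.28, 8], [-12, 42, 3, 0, 0, 0.42, 8], [-16, 57, 4, 0, 0, 0.56, 8], [-20, 72, 5, 0, 0, 0.7, 8], [-24, 87, 6, 0, 0, 0.84, 8], [-28, 102, 7, 0, 0, 0.98, 8], [-31.4, 116, 7.5, 0.014, 0, 1.12, 8]])

```text
clock: 8.8
tcp_pos: [0.5166, 0.2625, 0.0739]
orientation: [-2.204, -2.236, 0.015]
contact_force: [-0.6, 0.0, -0.8]
grip_width: 0.0132
gripper_force: 44.1
```

Call:
step_arm(moves=[[0, 0, 0, 0, 0, 0.044, 8], [0, 0, 0, 0, 0, 0.044, 8], [0, 0, 0, 0, 0, 0.044, 8]])

```text
clock: 9.1
tcp_pos: [0.5163, 0.2619, 0.0739]
orientation: [-2.245, -2.195, 0.015]
contact_force: [0.3, -0.3, 0.7]
grip_width: 0.0131
gripper_force: 44.1
```

Run:
```python
from h import *
go(520,263.5,10,-1.4)
f=grab('wrist','w5')
```

```text
clk 9.1 tcp [516.3 261.9  73.9] yaw -1.3 q [-0.9   0.56  0.43  1.93 -0.34  0.74 -0.3 ] w 13.1 F [ 0.3 -0.3  0.7]
-> (520, 263.5, 10) shift [ 2.   4.2 63.9] turn [-0.008  0.006  0.002] rows 0.0
```

View pics/w5.png

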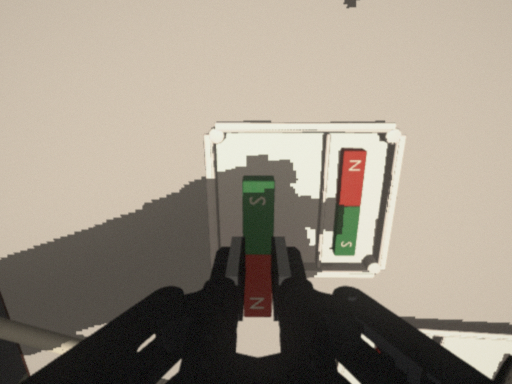

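The magnet is held level, green end at (258,185) toward +y and red at (258,300) toward -y, opposite to its partner. I lower it.

Call:
step_arm(moves=[[2, 4, 25, -0.008, 0.006, 0, 8], [2, 4, 45, -0.008, 0.006, 0, 8], [2, 4, 57, -0.008, 0.006, 0, 8], [2, 4, 62, -0.008, 0.006, 0, 8], [2, 4, 63.5, -0.008, 0.006, 0, 8], [2, 4, 63.5, -0.008, 0.006, 0, 8]])

```text
clock: 9.75
tcp_pos: [0.5207, 0.2639, 0.0111]
orientation: [-2.248, -2.194, -0.003]
contact_force: [-0.4, 0.7, -0.9]
grip_width: 0.0132
gripper_force: 44.1
```

Call:
step_arm(moves=[[0, 0, 0, 0, 0, 0, 27], [0, 0, 0, 0, 0, 0, 27], [0, 0, 0, 0, 0, 0, 27], [0, 0, -15, 0, 0, 0, 27], [0, 0, -40, 0, 0, 0, 27], [0, 0, -80, 0, 0, 0, 30], [0, 0, -120, 0, 0, 0, 45], [0, 0, -120, 0, 0, 0, 45]])

```text
clock: 10.55
tcp_pos: [0.5239, 0.2651, 0.1371]
orientation: [2.248, 2.193, 0.018]
contact_force: [0.2, 0.4, 0.2]
grip_width: 0.0452
gripper_force: 0.0
```

Run:
```python
from h import *
go(445.3,5.4,130,5.9)
f=grab('wrist','w6');C=cloud(f)
hsv=cv2.cvtColor(f['image'],cv2.COLOR_RGB2HSV).astype(int);H=hsv[...,0];s=hsv[...,1]>90
for nm,m in (('r',((H<8)|(H>172))&s),('g',(H>45)&(H<85)&s)):
    n,l,st,ce=cv2.connectedComponentsWithStats(m.astype(np.uint8))
    for i in range(1,n):
        if st[i,4]>150: print(nm,ce[i].round(),st[i],np.median(C[l==i],0).round(4))
```

```text
clk 10.55 tcp [523.9 265.1 137.1] yaw -1.4 q [-0.94  0.47  0.48  1.89 -0.29  0.84 -0.34] w 45.2 F [0.2 0.4 0.2]
-> (445.3, 5.4, 130) shift [-261.6  -72.2    4.7] turn [ 0.009 -0.006 -0.128] rows 0.9
r [319. 162.] [310 140  20  44 726] [0.581  0.2811 0.0116]
r [253. 202.] [245 183  17  40 585] [0.521  0.2457 0.0116]
g [318. 210.] [308 185  18  38 207] [0.583  0.2323 0.0116]
```

Call:
step_arm(moves=[[-43, -12, 0, 0, 0, -0.02, 50], [-87, -24, 0, 0, 0, -0.04, 50], [-131, -36, 0, 0, 0, -0.06, 50], [-175, -48, 0, 0, 0, -0.08, 50], [-219, -60, 0, 0, 0, -0.1, 50], [-261.6, -72, 5, 0.009, -0.006, -0.128, 50], [-261.6, -72, 5, 0.009, -0.006, -0.128, 50], [-261.6, -72, 5, 0.009, -0.006, -0.128, 50]])

```text
clock: 11.4
tcp_pos: [0.4413, 0.0032, 0.1252]
orientation: [-2.104, -2.328, 0.016]
contact_force: [0.6, 0.5, 0.1]
grip_width: 0.0496
gripper_force: 0.0
```

Run:
```python
from h import *
go(445.3,5.4,20,5.9)
f=grab('wrist','w7');C=cloud(f)
m=(C[...,2]>.05)&(C[...,2]<.067)&(abs(C[...,0]-.445)<.03)&(abs(C[...,1])<.06)
p=C[m][:,:2]*1000;print(cv2.minAreaRect(p.astype(np.float32)),len(p))
```

```text
clk 11.4 tcp [441.3   3.2 125.2] yaw 5.8 q [-0.61  0.27  0.54  2.21 -0.21  0.71  0.17] w 49.6 F [0.6 0.5 0.1]
-> (445.3, 5.4, 20) shift [  2.2   5.2 105.2] turn [-0.01   0.004 -0.002] rows 0.0
((445.4120788574219, -1.69354248046875), (22.49547576904297, 74.3490219116211), 6.94022274017334) 2585
```

View pics/w7.png

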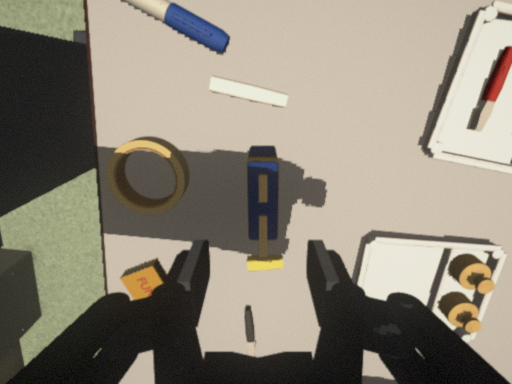

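The battery stands at (263,195) with its strip toward -y (263,235), between the fingers' columns; its size checks out (22x74 mm incl. strip). I descend around it.

Call:
step_arm(moves=[[3, 5, 30, -0.01, 0.004, -0.012, 50], [3, 5, 55, -0.01, 0.004, -0.012, 50], [3, 5, 80, -0.01, 0.004, -0.012, 50], [3, 5, 97, -0.01, 0.004, -0.012, 50], [3, 5, 105, -0.01, 0.004, -0.012, 50], [3, 5, 105, -0.01, 0.004, -0.012, 50], [3, 5, 105, -0.01, 0.004, -0.012, 50]])

```text
clock: 12.15
tcp_pos: [0.4463, 0.0075, 0.0207]
orientation: [2.087, 2.346, 0.002]
contact_force: [-0.3, -0.2, 0.1]
grip_width: 0.0499
gripper_force: 0.0
```

Call:
step_arm(moves=[[0, 0, 0, 0, 0, 0, 36], [0, 0, 0, 0, 0, 0, 28], [0, 0, 0, 0, 0, 0, 14], [0, 0, 0, 0, 0, 0, 14], [0, 0, 0, 0, 0, 0, 14], [0, 0, 0, 0, 0, 0, 14], [0, 0, -4, 0, 0, 0, 14], [0, 0, -10, 0, 0, 0, 14]], grip_force=45)

```text
clock: 12.95
tcp_pos: [0.4455, 0.0069, 0.0306]
orientation: [2.088, 2.346, 0.0]
contact_force: [0.3, -0.0, -1.6]
grip_width: 0.0215
gripper_force: 44.1
```

Run:
```python
from h import *
go(470,-20,90,4)
go(540.5,-273.4,90,-2.3)
```

```text
clk 12.95 tcp [445.5   6.9  30.6] yaw 6.6 q [-0.49  0.46  0.4   2.26 -0.39  0.48  0.34] w 21.5 F [ 0.3 -0.  -1.6]
-> (470, -20, 90) shift [-29.5  21.3 -59.4] turn [0.001 0.001 0.046] rows 0.3
clk 12.95 tcp [445.5   6.9  30.6] yaw 6.6 q [-0.49  0.46  0.4   2.26 -0.39  0.48  0.34] w 21.5 F [ 0.3 -0.  -1.6]
-> (540.5, -273.4, 90) shift [-289.4   62.   -59.2] turn [0.001 0.001 0.156] rows 1.0
```

Call:
step_arm(moves=[[0, 0, -15, 0, 0, 0, 14], [0, 0, -35, 0, 0, 0, 14], [-15, 3, -55, 0, 0, 0.01, 14], [-50, 11, -60, 0, 0, 0.03, 14], [-90, 20, -60, 0, 0, 0.05, 14], [-130, 28, -60, 0, 0, 0.07, 14], [-170, 37, -60, 0, 0, 0.09, 14], [-210, 45, -60, 0, 0, 0.11, 14]])

```text
clock: 13.75
tcp_pos: [0.515, -0.1978, 0.091]
orientation: [2.214, 2.227, 0.001]
contact_force: [0.1, -0.6, -1.8]
grip_width: 0.0215
gripper_force: 44.2
```

Call:
step_arm(moves=[[-35, 8, 0, 0, 0, 0.02, 14], [-60, 14, 0, 0, 0, 0.04, 14], [-75, 17, 0, 0, 0, 0.046, 14], [-79.4, 17, 0, 0, 0, 0.046, 14], [-79.4, 17, 0, 0, 0, 0.046, 14], [-79.4, 17, 0, 0, 0, 0.046, 14]])

```text
clock: 14.35
tcp_pos: [0.532, -0.2738, 0.0904]
orientation: [-2.263, -2.178, -0.002]
contact_force: [0.5, 0.1, -1.8]
grip_width: 0.0217
gripper_force: 44.1
```

Run:
```python
from h import *
go(540.5,-271.4,24.5,-2.3)
f=grab('wrist','w8')
```

```text
clk 14.35 tcp [ 532.  -273.8   90.4] yaw -2.2 q [-0.01  0.57  0.52  1.89 -0.39  0.79  0.68] w 21.7 F [ 0.5  0.1 -1.8]
-> (540.5, -271.4, 24.5) shift [ 2.7  8.4 65.9] turn [ 0.    -0.001  0.002] rows 0.0
```

View pics/w8.png

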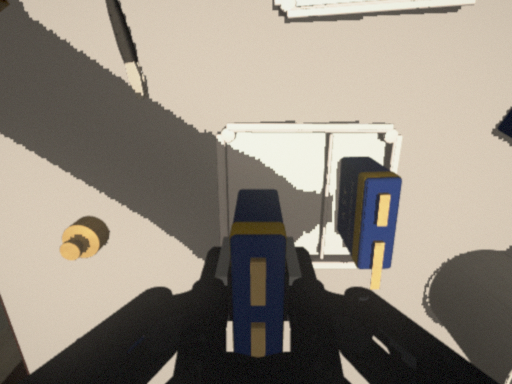

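The battery (258,290) is held upright over the free front bay, well clear of the fixed one at (375,215). I lower it.

Call:
step_arm(moves=[[1, 4, 15, 0, 0, 0, 14], [2.7, 8.4, 30, 0, 0, 0, 14], [2.7, 8.4, 45, 0, 0, 0, 14], [2.7, 8.4, 56, 0, 0, 0, 14], [2.7, 8.4, 62, 0, 0, 0, 14], [2.7, 8.4, 65, 0, 0, 0, 14], [2.7, 8.4, 66, 0, 0, 0, 14], [2.7, 8.4, 66, 0, 0, 0, 14]])

```text
clock: 15.2
tcp_pos: [0.5409, -0.2737, 0.0249]
orientation: [2.264, 2.175, 0.001]
contact_force: [0.6, 0.1, -1.1]
grip_width: 0.0218
gripper_force: 44.2
```

Run:
```python
from h import *
go(540.5,-271.4,23.7,-2.3)
```

```text
clk 15.2 tcp [ 540.9 -273.7   24.9] yaw -2.3 q [ 0.03  0.67  0.45  1.89 -0.45  0.68  0.72] w 21.8 F [ 0.6  0.1 -1.1]
-> (540.5, -271.4, 23.7) shift [ 2.3 -0.5  1.2] turn [ 0.002  0.001 -0.   ] rows 0.0
```

Call:
step_arm(moves=[[0, 0, 0.8, 0, 0, 0, 14], [0, 0, 1, 0, 0, 0, 22], [0, 0, 1, 0, 0, 0, 27], [0, 0, 1, 0, 0, 0, 38], [0, 0, 1, 0, 0, 0, 38], [0, 0, 1, 0, 0, 0, 38], [0, 0, -10, 0, 0, 0, 38], [0, 0, -30, 0, 0, 0, 38]])

```text
clock: 16.0
tcp_pos: [0.5398, -0.273, 0.0543]
orientation: [-2.265, -2.176, 0.001]
contact_force: [0.1, 0.5, 0.8]
grip_width: 0.038
gripper_force: 0.0
```

Call:
step_arm(moves=[[0, 0, -30, 0, 0, 0, 38], [0, 0, -70, 0, 0, 0, 38], [0, 0, -90, 0, 0, 0, 38], [0, 0, -90, 0, 0, 0, 38]])

```text
clock: 16.4
tcp_pos: [0.5425, -0.2747, 0.1487]
orientation: [2.261, 2.171, 0.006]
contact_force: [0.5, 0.0, -0.8]
grip_width: 0.0382
gripper_force: 0.0
```

Run:
```python
from h import *
f=grab('wrist','w9');C=cloud(f)
m=(C[...,2]>.052)&(C[...,2]<.07)&(abs(C[...,0]-.54)<.03)&(abs(C[...,1]+.275)<.06)
p=C[m];print(cv2.minAreaRect((p[:,:2]*1000).astype(np.float32)),len(p),np.percentile(p[:,2],[5,50,95]))
f=grab('top','t9');C=cloud(f)
m=(C[...,2]>.026)&(C[...,2]<.045)&(abs(C[...,0]-.393)<.025)&(abs(C[...,1]+.3)<.025);print(C[m].mean(0))
go(448.3,-165.8,120,8.2)
go(392.7,-299.7,120)
```

```text
((541.5484008789062, -281.80047607421875), (73.97318267822266, 22.493844985961914), 87.52910614013672) 2198 [0.05778595 0.05970827 0.06353681]
[nan nan nan]
clk 16.5 tcp [ 540.7 -273.3  145.2] yaw -2.3 q [-0.05  0.51  0.56  1.84 -0.34  0.89  0.63] w 37.9 F [-0.4 -0.8  0. ]
-> (448.3, -165.8, 120) shift [103.7 -96.7  25. ] turn [ 0.002  0.001 -0.183] rows 1.2
clk 16.5 tcp [ 540.7 -273.3  145.2] yaw -2.3 q [-0.05  0.51  0.56  1.84 -0.34  0.89  0.63] w 37.9 F [-0.4 -0.8  0. ]
-> (392.7, -299.7, 120) shift [ -32.3 -146.9   24.9] turn [ 0.002  0.    -0.   ] rows 0.0<stdin>:6: RuntimeWarning: Mean of empty slice.
  ret = um.true_divide(
```

The battery stands at (541.7, -275.8) mm, well within its bay. Next is the weight.

Call:
step_arm(moves=[[-8, -36, 6, 0, 0, 0, 50], [-16, -73, 12, 0, 0, 0, 50], [-24, -110, 18, 0, 0, 0, 50], [-30, -136, 30, 0, 0, 0, 50], [-32, -147, 45, 0.002, 0, 0, 50], [-32, -147, 60, 0.002, 0, 0, 50], [-32, -147, 60, 0.002, 0, 0, 50], [-32, -147, 60, 0.002, 0, 0, 50]])

```text
clock: 17.3
tcp_pos: [0.3921, -0.2992, 0.084]
orientation: [-2.264, -2.175, 0.003]
contact_force: [1.1, 0.1, 0.6]
grip_width: 0.05
gripper_force: 0.0
```

Run:
```python
from h import *
f=grab('wrist','w10');C=cloud(f)
q=(abs(C[...,0]-.393)<.03)&(abs(C[...,1]+.3)<.03)
for lo,hi in((.027,.04),(.015,.04)):
    p=C[q&(C[...,2]>lo)&(C[...,2]<hi)]
    if len(p): print(cv2.minAreaRect((p[:,:2]*1000).astype(np.float32)),len(p),p[:,2].max())
go(393,-299.7,5)
```

```text
((393.63360595703125, -301.5243835449219), (14.509882926940918, 14.518857955932617), 41.037841796875) 380 0.03407323315172803
((393.54559326171875, -301.3348693847656), (27.549909591674805, 28.543804168701172), 89.535888671875) 1154 0.03407323315172803
clk 17.35 tcp [ 392.6 -299.5   84.4] yaw -2.3 q [ 0.09  0.44  0.54  2.13 -0.36  0.66  0.84] w 50.1 F [-0.9 -0.2  0.7]
-> (393, -299.7, 5) shift [-0.2  0.5 79.4] turn [-0.001  0.     0.   ] rows 0.0
```

View pics/w10.png

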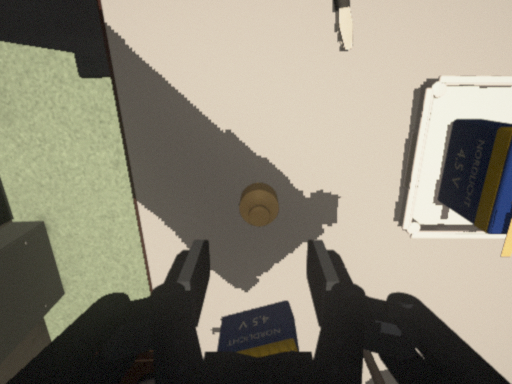

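The weight is at (259,203), 28 mm across, at (393.6, -301.4) mm; the decoy battery (258,330) stays clear. I descend.

Call:
step_arm(moves=[[-2, 1, 25, 0, 0, 0, 50], [-2, 1, 45, 0, 0, 0, 50], [-2, 1, 62, 0, 0, 0, 50], [-2, 1, 73, 0, 0, 0, 50], [-2, 1, 78, 0, 0, 0, 50], [-2, 1, 79, 0, 0, 0, 50], [-2, 1, 79, 0, 0, 0, 50]])

```text
clock: 18.05
tcp_pos: [0.3938, -0.3018, 0.0059]
orientation: [2.265, 2.176, -0.001]
contact_force: [-0.6, -0.1, 0.4]
grip_width: 0.0502
gripper_force: 0.0
```

Call:
step_arm(moves=[[0, 0, 0, 0, 0, 0, 38], [0, 0, 0, 0, 0, 0, 22], [0, 0, 0, 0, 0, 0, 22], [0, 0, 0, 0, 0, 0, 22], [0, 0, 0, 0, 0, 0, 22], [0, 0, -15, 0, 0, 0, 22], [0, 0, -50, 0, 0, 0, 22], [0, 0, -85, 0, 0, 0, 22]])

```text
clock: 18.85
tcp_pos: [0.3927, -0.3012, 0.0912]
orientation: [-2.264, -2.175, 0.002]
contact_force: [0.7, -0.4, -0.6]
grip_width: 0.0266
gripper_force: 44.7
```

Run:
```python
from h import *
go(586,-91.5,90,2)
```

```text
clk 18.85 tcp [ 392.7 -301.2   91.2] yaw -2.3 q [ 0.08  0.43  0.56  2.13 -0.36  0.68  0.84] w 26.6 F [ 0.7 -0.4 -0.6]
-> (586, -91.5, 90) shift [217.3 184.7   0.8] turn [-0.002 -0.    -0.075] rows 0.5
```

Call:
step_arm(moves=[[20, 17, 0, 0, 0, -0.01, 22], [52, 44, 0, 0, 0, -0.02, 22], [87, 74, 0, 0, 0, -0.03, 22], [122, 104, 0, 0, 0, -0.04, 22], [157, 134, 0, 0, 0, -0.05, 22], [190, 162, 0, 0, 0, -0.065, 22], [210, 179, 0, 0, 0, -0.075, 22], [217, 185, 0, 0, 0, -0.075, 22]])

```text
clock: 19.65
tcp_pos: [0.5891, -0.0883, 0.0902]
orientation: [-2.176, -2.266, -0.001]
contact_force: [-1.9, 0.4, -2.2]
grip_width: 0.026
gripper_force: 44.7
```

Call:
step_arm(moves=[[0, 0, 10, 0, 0, 0, 22], [0, 0, 20, 0, 0, 0, 22], [0, 0, 20, 0, 0, 0, 22]])

```text
clock: 19.95
tcp_pos: [0.5842, -0.0939, 0.0683]
orientation: [-2.184, -2.255, 0.006]
contact_force: [-0.2, -0.1, -0.9]
grip_width: 0.0265
gripper_force: 44.7
```

Run:
```python
from h import *
f=grab('wrist','w11')
go(586,-91.5,9.5,2)
```

```text
clk 20.0 tcp [584.8 -93.9  69.1] yaw 1.8 q [-0.31  0.59  0.49  1.91 -0.4   0.74  0.44] w 26.5 F [-0.8  0.  -0.7]
-> (586, -91.5, 9.5) shift [ 2.4  1.5 59.6] turn [-0.004  0.001 -0.003] rows 0.0
```

View pics/w11.png

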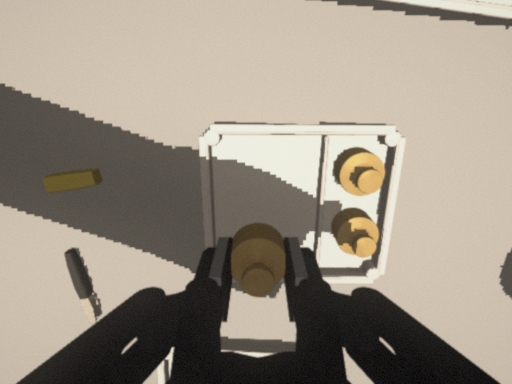

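The weight (258,258) is upright over the free front bay. I lower it.

Call:
step_arm(moves=[[2.4, 1.5, 15, 0, 0, 0, 22], [2.4, 1.5, 30, 0, 0, 0, 22], [2.4, 1.5, 45, 0, 0, 0, 22], [2.4, 1.5, 54, 0, 0, 0, 22], [2.4, 1.5, 58, 0, 0, 0, 22], [2.4, 1.5, 60, 0, 0, 0, 22], [2.4, 1.5, 60, 0, 0, 0, 22], [2.4, 1.5, 60, 0, 0, 0, 22]])

```text
clock: 20.8
tcp_pos: [0.5887, -0.0897, 0.0107]
orientation: [2.182, 2.26, -0.0]
contact_force: [-0.0, 0.3, -0.9]
grip_width: 0.0262
gripper_force: 44.7
```

Call:
step_arm(moves=[[0, 0, 0, 0, 0, 0, 29], [0, 0, 0, 0, 0, 0, 34], [0, 0, 0, 0, 0, 0, 38], [0, 0, 0, 0, 0, 0, 38], [0, 0, 0, 0, 0, 0, 38], [0, 0, -12, 0, 0, 0, 38], [0, 0, -40, 0, 0, 0, 38], [0, 0, -80, 0, 0, 0, 30]])

```text
clock: 21.6
tcp_pos: [0.587, -0.0895, 0.0903]
orientation: [-2.18, -2.258, 0.005]
contact_force: [0.9, 0.3, 0.7]
grip_width: 0.0299
gripper_force: 0.0
```

Run:
```python
from h import *
f=grab('wrist','w12');C=cloud(f)
q=(abs(C[...,0]-.586)<.03)&(abs(C[...,1]+.0915)<.03)
for lo,hi in((.030,.043),(.018,.043)):
    p=C[q&(C[...,2]>lo)&(C[...,2]<hi)]
    if len(p): print(cv2.minAreaRect((p[:,:2]*1000).astype(np.float32)),len(p),p[:,2].max())
go(448.3,-165.8,70,8.2)
```

```text
((589.75390625, -89.63275909423828), (14.576203346252441, 14.686102867126465), 88.065673828125) 372 0.03733703353660162
((589.4431762695312, -89.63719177246094), (28.1855525970459, 28.32866096496582), 5.396040916442871) 1136 0.03733703353660162
clk 21.65 tcp [591.4 -90.8  97.5] yaw 1.9 q [-0.34  0.56  0.52  1.89 -0.38  0.79  0.42] w 30.0 F [ 1.1 -0.7  3.2]
-> (448.3, -165.8, 70) shift [ -70.1 -145.8   26.6] turn [ 0.006  0.001 -0.109] rows 0.7
```

The weight stands in its bay at (589.6, -89.6) mm, top at 37 mm as expected. Last is the black clip.

Call:
step_arm(moves=[[-17, -36, 0, 0, 0, -0.03, 30], [-35, -73, 0, 0, 0, -0.05, 30], [-52, -109, 5, 0, 0, -0.08, 30], [-66, -138, 15, 0, 0, -0.109, 30], [-70, -146, 26, 0.006, 0, -0.109, 30], [-70, -146, 26, 0.006, 0, -0.109, 30], [-70, -146, 26, 0.006, 0, -0.109, 30]])

```text
clock: 22.35
tcp_pos: [0.4464, -0.1645, 0.0648]
orientation: [-2.053, -2.373, 0.007]
contact_force: [0.5, 0.9, 0.1]
grip_width: 0.0299
gripper_force: 0.0
```

Run:
```python
from h import *
f=grab('wrist','w13');C=cloud(f)
q=(abs(C[...,0]-.448)<.03)&(abs(C[...,1]+.166)<.045)
p=C[q&(C[...,2]>.0045)&(C[...,2]<.02)];print(cv2.minAreaRect((p[:,:2]*1000).astype(np.float32)),len(p),p[:,2].max())
go(448.3,-165.8,5,8.2)
```

```text
((449.3243408203125, -165.96218872070312), (9.013154029846191, 64.58972930908203), 9.319574356079102) 959 0.011745477619333316
clk 22.4 tcp [ 446.8 -164.3   64.9] yaw 8.3 q [-0.17  0.44  0.48  2.18 -0.35  0.6   0.71] w 29.9 F [0.5 1.2 0.2]
-> (448.3, -165.8, 5) shift [-1.7  1.6 59.9] turn [-0.005  0.     0.002] rows 0.0
```

Call:
step_arm(moves=[[-1.8, 2.4, 20, -0.005, 0, -0.017, 30], [-1.8, 2.4, 38, -0.005, 0, -0.017, 30], [-1.8, 2.4, 52, -0.005, 0, -0.017, 30], [-1.8, 2.4, 58, -0.005, 0, -0.017, 30], [-1.8, 2.4, 59.5, -0.005, 0, -0.017, 30], [-1.8, 2.4, 59.5, -0.005, 0, -0.017, 30]])

```text
clock: 23.0
tcp_pos: [0.4479, -0.1661, 0.0051]
orientation: [-2.035, -2.393, 0.001]
contact_force: [-0.3, -0.4, 0.4]
grip_width: 0.0301
gripper_force: 0.0
```

Call:
step_arm(moves=[[0, 0, 0, 0, 0, 0, 2], [0, 0, 0, 0, 0, 0, 2], [0, 0, 0, 0, 0, 0, 2], [0, 0, 0, 0, 0, 0, 2], [0, 0, 0, 0, 0, 0, 2], [0, 0, -15, 0, 0, 0, 2], [0, 0, -50, 0, 0, 0, 2], [0, 0, -100, 0, 0, 0, 2]], grip_force=30)

```text
clock: 23.8
tcp_pos: [0.4455, -0.1658, 0.1045]
orientation: [-2.032, -2.389, 0.006]
contact_force: [1.8, 0.6, 0.2]
grip_width: 0.0086
gripper_force: 31.0
```

Run:
```python
from h import *
go(693.9,90.9,100,-5.4)
```

```text
clk 23.8 tcp [ 445.5 -165.8  104.5] yaw 9.2 q [-0.22  0.37  0.54  2.16 -0.29  0.69  0.68] w 8.6 F [1.8 0.6 0.2]
-> (693.9, 90.9, 100) shift [213.6 286.3   2.9] turn [-0.007 -0.     0.255] rows 1.7
```

Call:
step_arm(moves=[[18, 24, 0, 0, 0, 0.02, 2], [45, 60, 0, 0, 0, 0.05, 2], [72, 97, 0, 0, 0, 0.08, 2], [99, 133, 0, 0, 0, 0.12, 2], [126, 169, 0, 0, 0, 0.16, 2], [152, 204, 0, 0, 0, 0.2, 2], [178, 239, 0, 0, 0, 0.23, 2], [202, 270, 2, 0, 0, 0.255, 2]])

```text
clock: 24.6
tcp_pos: [0.6827, 0.0786, 0.1025]
orientation: [-2.323, -2.114, 0.001]
contact_force: [0.6, -0.0, -0.2]
grip_width: 0.0085
gripper_force: 31.0
```

Call:
step_arm(moves=[[9, 14, 10, 0, 0, 0, 2], [11.6, 16.3, 25, 0, 0, 0, 2], [11.6, 16.3, 40, 0, 0, 0, 2], [11.6, 16.3, 40, 0, 0, 0, 2], [11.6, 16.3, 40, 0, 0, 0, 2]])

```text
clock: 25.1
tcp_pos: [0.6974, 0.0848, 0.0619]
orientation: [-2.324, -2.111, 0.005]
contact_force: [-0.1, -0.3, -0.7]
grip_width: 0.0084
gripper_force: 31.0
```

Run:
```python
from h import *
f=grab('wrist','w14')
go(693.9,90.9,9,-5.4)
```

```text
clk 25.15 tcp [698.2  85.   62.6] yaw -5.5 q [-0.55  0.76  0.52  1.63 -0.45  0.88  0.05] w 8.5 F [ 0.5 -0.2 -0.5]
-> (693.9, 90.9, 9) shift [ 5.5 -4.7 53.7] turn [-0.002  0.001 -0.002] rows 0.0
```

View pics/w14.png

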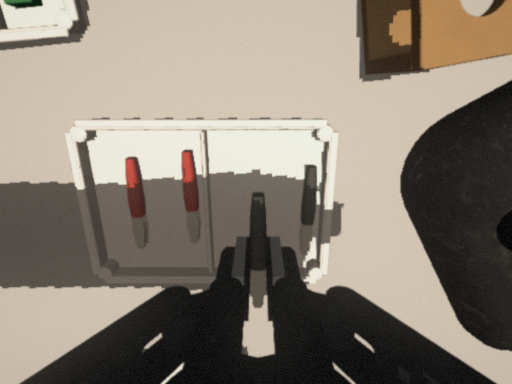

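The black clip (258,232) is over the back bay between divider (208) and fixed clip (309,195); the red clip lies well at (137,200). I lower it.

Call:
step_arm(moves=[[5.5, -4.7, 15, 0, 0, 0, 2], [5.5, -4.7, 30, 0, 0, 0, 2], [5.5, -4.7, 43, 0, 0, 0, 2], [5.5, -4.7, 50, 0, 0, 0, 2], [5.5, -4.7, 53, 0, 0, 0, 2], [5.5, -4.7, 53.5, 0, 0, 0, 2], [5.5, -4.7, 53.5, 0, 0, 0, 2]])

```text
clock: 25.85
tcp_pos: [0.6947, 0.0921, 0.0088]
orientation: [-2.323, -2.114, 0.002]
contact_force: [-0.0, -0.3, -0.5]
grip_width: 0.0087
gripper_force: 31.0
```

Call:
step_arm(moves=[[0, 0, 0, 0, 0, 0, 20], [0, 0, 0, 0, 0, 0, 20], [0, 0, 0, 0, 0, 0, 20], [0, 0, -15, 0, 0, 0, 20], [0, 0, -40, 0, 0, 0, 20], [0, 0, -80, 0, 0, 0, 20], [0, 0, -120, 0, 0, 0, 20], [0, 0, -160, 0, 0, 0, 20]])

```text
clock: 26.65
tcp_pos: [0.6947, 0.0922, 0.1716]
orientation: [-2.323, -2.114, 0.001]
contact_force: [0.2, 1.3, -0.8]
grip_width: 0.0204
gripper_force: 0.0
```

Call:
step_arm(moves=[[0, -50, 0, 0, 0, 0, 20], [0, -100, -20, 0, 0, 0, 20], [0, -150, -60, 0, 0, 0, 20], [0, -180, -80, 0, 0, 0, 20], [0, -180, -80, 0, 0, 0, 20]])

```text
clock: 27.15
tcp_pos: [0.5134, 0.1098, 0.253]
orientation: [-2.32, -2.113, -0.007]
contact_force: [1.1, -0.6, 1.1]
grip_width: 0.02
gripper_force: 0.0
```

Run:
```python
from h import *
go(600,80,200)
f=grab('wrist','w15'); cv2.imwrite('pics/w15x.png',f['image'][:,:,::-1])
C=cloud(f)
def bay(P,c,yaw):
    a=np.radians(yaw);d=np.asarray(P)-c;return np.array([d[0]*np.cos(a)+d[1]*np.sin(a),-d[0]*np.sin(a)+d[1]*np.cos(a)])
q=(C[...,2]>.008)&(C[...,2]<.025)
for n,c in (('black',(.694,.091)),('red',(.6155,.098))):
    m=q&(abs(C[...,0]-c[0])<.018)&(abs(C[...,1]-c[1])<.042);p=C[m]
    r_=cv2.minAreaRect((p[:,:2]*1000).astype(np.float32));print(n,r_,p[:,2].max(),bay(np.array(r_[0]),[622.2,97.7],-5.4))
```

```text
clk 27.15 tcp [513.4 109.8 253. ] yaw -5.3 q [-0.91  0.24  0.69  1.92 -0.18  1.04 -0.23] w 20.0 F [ 1.1 -0.6  1.1]
-> (600, 80, 200) shift [-21.9  88.9  52.9] turn [ 0.    -0.005  0.   ] rows 0.0
black ((694.89697265625, 92.93580627441406), (63.95783996582031, 9.575955390930176), 84.10198974609375) 0.015049840668498519 [72.82269115  2.09833941]
red ((616.86572265625, 98.84318542480469), (64.29606628417969, 8.674612045288086), 85.5797119140625) 0.014812867460260646 [-5.41818688  0.63611208]
```

View pics/w15x.png

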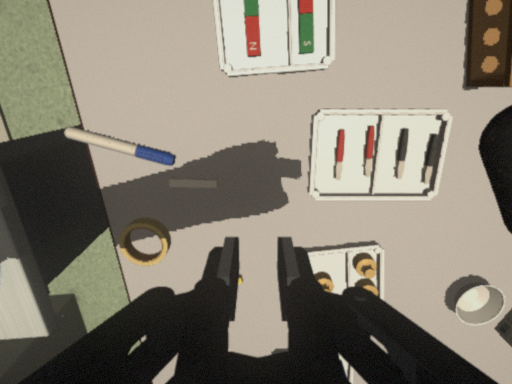

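All clips lie flat in their bays, (340,155) red and (403,155) black. The magnet's red end (253,45) is next to its partner's green end (306,30), and the weight is at (325,285). Everything was verified after its release, so I hand in.

```bash
python3 -c "
from bench import r
print(r.hand_in())"
```

```text
the job is handed in; nothing more can be done
None
```

All five items were placed in their bays, each position was measured with the wrist camera after release, and the job was handed in at about 27 s; no verdict came back.

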